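# Make up the splitting kit and the finishing kit in a stone carver's studio

### The arm

A 7-joint arm with a two-finger parallel gripper is mounted at the origin on the work surface. World frame = base frame: x ahead of the robot, y to its left, z up, the work surface at z = 0. Lengths are in m, angles in rad, forces in N, time in s.
With the tool pointing down it reaches from about 0.4 to 0.85 m from the base axis. Payload 10.4 kg.
Tool frame: the origin (TCP) lies on the centre line of the jaws, within the pads' length; the fingertips stand 8 mm ahead of it and the grasp point (between the pads) lies 11 mm behind it (r.finger_overhang is the distance from the TCP to the fingertips, in m); z points along the fingers, y is the line along which they close (so a half turn about z gives the same grasp; the last joint's range is limited). The gripper opens to 87 mm and grips with 3 to 60 N. Pads are 19 mm wide; open, the fingers measure 117 mm over their backs; the gripper's body (75 mm by 190 mm) begins 51 mm behind the grasp point.
Start: joints at [-1.249, 0.332, -0.065, 1.46, 0.022, 1.35, -0.088], TCP at [0.211, 0.588, 0.231] pointing down, gripper open.
Joint ranges: [-2.6, 2.6], [-0.5, 2.12], [-1.47, 1.34], [0.16, 2.42], [-1.27, 4.41], [0.06, 2.06], [-2.6, 2.6]. Speed limits (rad/s): [2.22, 2.22, 2.79, 2.79, 3.14, 3.14, 3.14].

### API

Orientations are given as a unit quaternion [x, y, z, w].
In Python, from bench import r, vision gives the robot as it stands.
- The arm moves only by the tool drive_tool, never from a script. Its argument "series" is a list of rows, each a list of 2 entries, a list of its own where there are three numbers: the shift along the world's x, y, z in cm, then the turn about the world's z in degrees. A call has exactly 10 rows; each row shifts and turns the commanded pose from where the row before left it; what a row does not reach is not made up. A row lasts 1/8 s, in which the tool goes at most 62.5 mm and 10.7 degrees, less where a joint would pass 70% of its speed; a pose out of reach is approached as far as the arm can. A call with a gripper value outside its range is refused whole. "hand" is the closure, from 0 (fully open) to 1 (shut), set as the call begins (left out, the last holds). The fingers move at their own pace and stop on an object; "newtons" is the grip in N (left out, the last holds). Time passes only in rows, so rows that do not move let the fingers close, or fill a call up. It gives the time, the measured TCP pose, the force, the opening and the grip force at its end, in the units of the state.
- r.read_state(): the state, without advancing time (a new reading comes with each control period).
- vision.camera(name): name is "scene" or "side" or "wrist"; returns a dict with "color" (384x512x3 uint8, red, green, blue), "intrinsics" (3x3 intrinsics, pixels), "k1" (the pictures are not rectified: a ray, as slopes to the right and down, at radius r is drawn at 1 + k1 r^2 times it, then the intrinsics apply), "R" (3x3) and "t" (3): a world point X has camera coordinates R X + t; the wrist camera has in their place "mount" (4x4, takes a point from camera to tool coordinates, whose origin is the TCP and whose axes are the flange's). Camera axes: x right, y down, z forward; pixel columns grow to the right and rows downward; lengths in m; the calibration is good to about 2 mm. A picture is of the moment at which its call begins: read the wrist's pose just before it. There is no depth.
- r.close_job(): hands the job in; it is judged then, once.
The state is a dict: "time": time; "joint_positions": joint angles; "joint_vel": joint speeds; "joint_torque": joint torques, N m; "ee_pos": TCP position; "eef_rot": TCP orientation; "ft_force": force on the tool from outside, world axes, zero at the start; "torque": the same for the moment, N m; "width": finger opening in m; "grip_force": force on a finger pad.
Only numpy, scipy, OpenCV 4.12 (cv2) and the standard library are available. Lean on these libraries where they do the work, as an engineer would, in place of code of your own. Each camera call takes 0.05 s, during which the arm holds its last target. There are 200 camera calls.

### The job

Make up two kits from the stock on the bench. The splitting kit goes in the small two-bay tray: the point chisel in its narrow bay and the steel wedge in its wide bay. The finishing kit goes in the large three-bay tray: the round wax tin in the widest bay, the broad chisel in the middle bay and the long rubbing block in the remaining end bay; each thing must lie flat on the floor of its bay, the same way up as now and clear of the battens, and the short rubbing block must stay where it lies.

Things in the scene. Friction and masses are not known exactly. Their poses are not given: they have to be found in the camera images.
- point_chisel_c (a point): Point chisel: bar of bright steel, 22 mm square and 80 mm long, then a 30 mm cone that ends in a point; 110 mm long in all, 22 mm high, about 0.28 kg. x runs along it towards the point, z up. The square bar reaches from x = -55 to +25 mm; grip it there across y. Loose on the bench; the point is its centre, half-way up.
- broad_chisel_c (a point): Broad chisel: bar of bright steel, 22 mm square and 75 mm long, that flares into a low dark blade 40 mm wide and 10 mm thick; 110 mm long in all, 22 mm high, about 0.30 kg. x runs along it towards the blade, z up. The square bar reaches from x = -55 to +20 mm; grip it there across y. Loose on the bench; the point is its centre, half-way up.
- wedge_c (a point): Steel splitting wedge lying on its broad face: 75 mm long, 36 mm wide all along (sides parallel), 30 mm high from its dark thick end (x = -37.5 mm) to x = -3.5 mm, then sloping down to a 6 mm edge at x = +37.5 mm; about 0.33 kg. z up. Grip it across y, a little towards the thick end (about x = -10 mm). Loose on the bench; the point is its centre, half-way up.
- long_block_c (a point): Long rubbing block: dull grey abrasive stone, 86 mm long (x), 36 mm wide (y), 30 mm high, about 0.22 kg. Loose on the bench; the point is its centre, half-way up.
- short_block_c (a point): Short rubbing block of the same grey stone, 44 mm long (x), 36 mm wide (y), 30 mm high. It belongs to neither kit and stays where it lies. The point is its centre, half-way up.
- tin_c (a point): Round flat metal wax tin, 56 mm across, 28 mm high, standing on its base, about 0.13 kg; turning it about the vertical makes no difference. z up. Loose on the bench; the point is its centre, half-way up.
- tray3: Large fixed plywood tray, 260 (x) x 156 mm (y). Origin: centre of underside, on the bench; z up. Floor top z = 4 mm; battens 12 wide, tops z = 12. Three bays side by side along x, each 132 long in y, centred on y = 0: widest, x -118 to -34 (centre -76), for the tin; middle, -22 to 42 (centre 10), broad chisel; end, 54 to 118 (centre 86), long block. Long things lie along y, either way round.
- tray2: Small fixed plywood tray, 168 (x) x 156 mm (y). Origin: centre of underside, on the bench; z up. Floor top z = 4 mm; battens 12 wide, tops z = 12. Two bays side by side along x, each 132 long in y, centred on y = 0: narrow, x -72 to -16 (centre -44), for the point chisel; wide, -4 to 72 (centre 34), for the wedge. Long things lie along y, either way round.
Mind the look-alikes: they are no part of the job. Of the things shaped like the part that bears tin_c, the aluminium one is meant. Leave any blue look-alike of the part that bears broad_chisel_c alone.

How it is judged:
By the outcome, as a careful person would: the job done as asked, in the order asked, and still so for the second after the job is handed in, with the robot touching nothing.
It also fails if it takes over 120 s, if anything falls off the work surface, if the arm or the gripper's body presses on something with over 40 N, if the wrist force passes 120 N, or if a joint passes its speed limit or range.

## Working session

There is one attempt and no reset: what is moved stays moved. The work goes in short steps, Python scripts to look and compute and a tool call to move; the robot and the scene stay as the last step left them, time stands still between calls to the robot, and variables do not carry over. Pictures are saved under pics/ and viewed, at most 14 in all, crops included, and the job is handed in when it is done.

Besides the shell and the picture viewer there is one more tool, called as name(argument=value, ...) on one line, values as JSON. drive_tool: Moves the arm, as the interface text tells. Its arguments: {"type":"object","properties":{"series":{"type":"array"},"hand":{"type":"number"},"newtons":{"type":"number"}},"required":["series"]}

```bash
ls; mkdir -p pics
python3 - <<'E'
from bench import r, vision
import cv2,pickle
s=r.read_state();print(s)
d={}
for n in ["scene","side","wrist"]:
    c=vision.camera(n);d[n]=c
    cv2.imwrite(f"pics/{n}0.png",cv2.resize(c["color"][:,:,::-1],(800,600),interpolation=cv2.INTER_CUBIC))
    print(n,{k:v for k,v in c.items() if k!="color"})
pickle.dump((s,d),open("c0.pkl","wb"))
E
```

```text
pics
{'time': 0.0, 'joint_positions': array([-1.24861954,  0.33287319, -0.06471898,  1.46092376,  0.02158724,
        1.34990471, -0.0884894 ]), 'joint_vel': array([0.00190282, 0.00010057, 0.00019267, 0.00297097, 0.00081017,
       0.00213683, 0.0011871 ]), 'joint_torque': array([ 1.49914060e-03, -6.23245454e+01,  2.57772335e-02, -3.89903355e+01,
       -6.12032181e-02,  3.96142085e-02,  1.57899531e-04]), 'ee_pos': array([0.21110622, 0.58787315, 0.22976154]), 'eef_rot': array([ 1.71512950e-01,  9.85181612e-01, -7.00146354e-04, -9.82188056e-05]), 'ft_force': array([-0.77850928, -0.08077269, -1.06163085]), 'torque': array([-0.04487506, -0.03534959,  0.02910047]), 'grip_force': 0.0, 'width': 0.0870319068537896}
scene {'intrinsics': array([[456.88340278,   0.        , 263.30868832],
       [  0.        , 456.88340278, 189.28234402],
       [  0.        ,   0.        ,   1.        ]]), 'k1': -0.1395562221621488, 'R': array([[ 0.7379583 ,  0.67464492, -0.01648567],
       [ 0.55562913, -0.621275  , -0.55253385],
       [-0.38300628,  0.39858702, -0.83332741]]), 't': array([-0.32911736, -0.
[... 287 characters left out ...]
 [-0.16477968, -0.70588344, -0.68889493],
       [ 0.16214975,  0.66955264, -0.72484945]]), 't': array([-0.43116396,  0.09846008,  0.8063351 ])}
wrist {'intrinsics': array([[327.1997362 ,   0.        , 249.5035768 ],
       [  0.        , 327.1997362 , 193.90587326],
       [  0.        ,   0.        ,   1.        ]]), 'k1': -0.016236533477638534, 'mount': array([[-1.68775654e-04, -9.58763276e-01, -2.84205828e-01,
         7.79020913e-02],
       [ 9.99999827e-01, -3.21896184e-04,  4.92061040e-04,
         5.66722898e-04],
       [-5.63254826e-04, -2.84205695e-01,  9.58763164e-01,
        -1.54780827e-01],
       [ 0.00000000e+00,  0.00000000e+00,  0.00000000e+00,
         1.00000000e+00]])}
```

View pics/scene0.png

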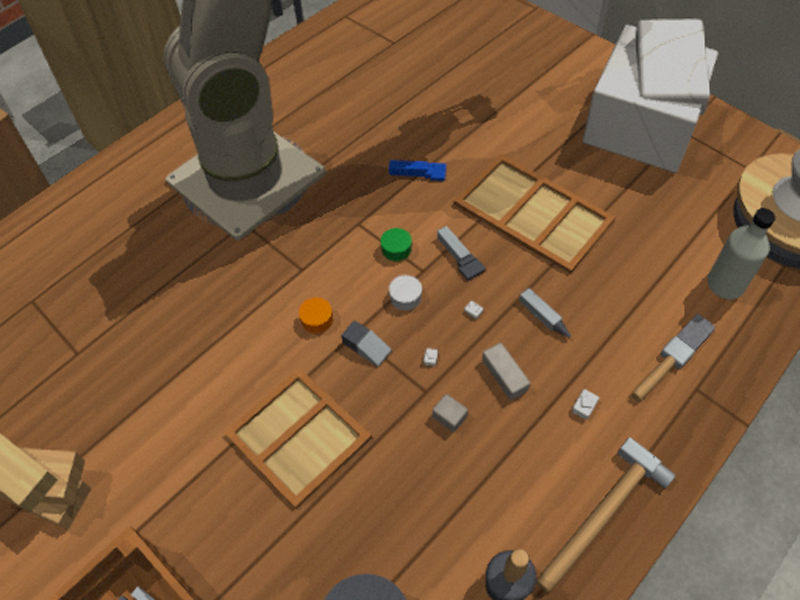

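View pics/side0.png

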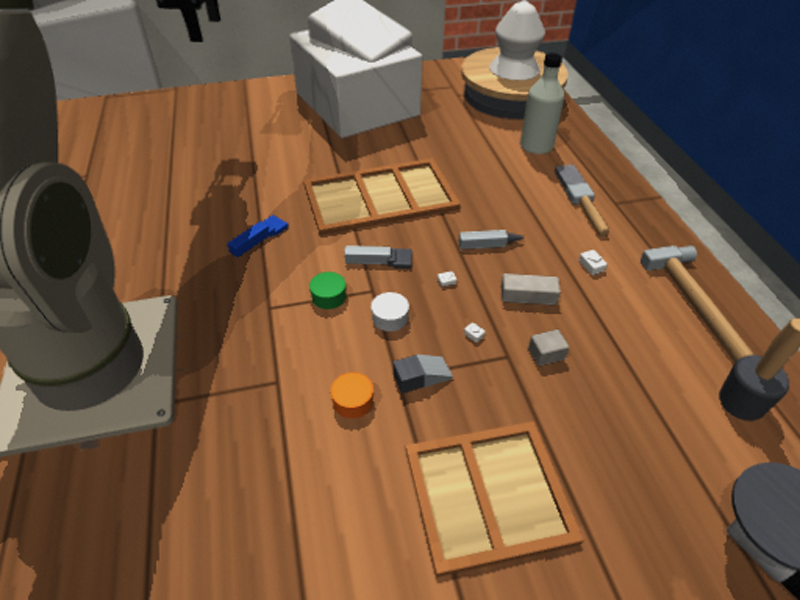

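The candidates, in 800x600 scene pixels:
- **Tins:** pale aluminium (405,292), green (396,243) and orange (316,315). The aluminium one is meant.
- **Broad chisels:** steel (460,252), and a blue look-alike (418,170) to leave alone.
- **Point chisel:** (545,313).
- **Wedge:** (366,343).
- **Blocks:** long (505,371) and short (450,412).
- **Trays:** tray3 (535,213) and tray2 (300,437).
- **Other:** small white stone chips lie nearby.

Next I measure with masks in both views.

```bash
cat > h.py <<'E'
import numpy as np, cv2
from scipy.spatial.transform import Rotation as Ro
def cam(c,s=None):
    if "R" in c: return c["R"],c["t"]
    T=np.eye(4);T[:3,:3]=Ro.from_quat(s["eef_rot"]).as_matrix();T[:3,3]=s["ee_pos"]
    M=np.linalg.inv(T@c["mount"]);return M[:3,:3],M[:3,3]
def cast(c,px,z,s=None):
    R,t=cam(c,s);K=c["intrinsics"]
    u=cv2.undistortPoints(np.float64(px).reshape(-1,1,2),K,np.array([c["k1"],0,0,0,0])).reshape(-1,2)
    d=np.c_[u,np.ones(len(u))]@R; o=-R.T@t
    return (o+d*((z-o[2])/d[:,2])[:,None])[:,:2]
def proj(c,X,s=None):
    R,t=cam(c,s);return cv2.projectPoints(np.float64(X).reshape(-1,1,3),cv2.Rodrigues(R)[0],t,c["intrinsics"],np.array([c["k1"],0,0,0,0]))[0].reshape(-1,2)
def blobs(c,kind="grey",amin=60):
    hsv=cv2.cvtColor(c["color"],cv2.COLOR_RGB2HSV);H,S,V=[hsv[...,i].astype(int) for i in range(3)]
    if kind=="grey": m=(S<75)&(V>40)
    elif kind=="tray": m=(H>17)&(H<32)&(S>60)&(V>110)
    m=cv2.morphologyEx(m.astype(np.uint8),cv2.MORPH_OPEN,np.ones((2,2)))
    return [x for x in cv2.findContours(m,cv2.RETR_EXTERNAL,cv2.CHAIN_APPROX_NONE)[0] if cv2.contourArea(x)>amin]
def rect(c,x,z,s=None):
    p=cast(c,x.reshape(-1,2),z,s).astype(np.float32)*1000
    (cx,cy),(w,h),a=cv2.minAreaRect(p)
    if w<h: w,h,a=h,w,a+90
    return np.round([cx,cy,w,h,(a+90)%180-90],1)
E
cat > m0.py <<'E'
import pickle;from h import *
s,d=pickle.load(open("c0.pkl","rb"))
for n in d:
  for k,z in (("grey",.013),("tray",.004)):
    for x in blobs(d[n],k):
        q=rect(d[n],x,z,s)
        if q[2]<400 and 250<q[0]<950: print(n,k,(x.reshape(-1,2).mean(0)*1.5625).round(),q)
E
python3 m0.py
```

```text
scene grey [366. 591.] [ 719.4 -391.2  106.3   31.9   42.7]
scene grey [512. 577.] [ 858.1 -245.9   67.1   61.9   41.2]
scene grey [647. 464.] [ 9.106e+02  1.560e+01  8.860e+01  3.620e+01 -4.000e-01]
scene grey [451. 414.] [ 635.8 -117.9   48.4   43.9    5.1]
scene grey [586. 405.] [783.6  33.8  46.6  28.9 -78.6]
scene grey [432. 358.] [548.5 -64.5  28.6  20.2 -48.1]
scene grey [507. 372.] [654.3  -3.3  94.1  43.5 -18. ]
scene grey [367. 344.] [ 452.9 -115.5   89.1   44.1   -3.5]
scene grey [688. 343.] [846.9 242.5 113.4  42.7  87.6]
scene grey [475. 311.] [542.8  51.   27.3  26.3   7.6]
scene grey [546. 314.] [637.4 124.7 110.2  32.9  -7.6]
scene grey [407. 293.] [434.1  -0.   70.5  53.6 -48. ]
scene grey [461. 254.] [444.1 124.9 118.3  38.8 -13.7]
scene grey [748. 253.] [817.8 461.4 192.4 145.1  75.2]
scene grey [792. 187.] [816.6 696.6 190.1  47.9 -66.1]
scene tray [312. 451.] [ 518.1 -300.3  129.8   73.3   88.3]
scene tray [279. 418.] [ 439.9 -298.4  128.3   52.2   88.4]
scene tray [573. 234.] [568.4 305.5 122.4  61.6 -86.7]
scene tray [538. 214.] [492.8 300.9 122.2  61.3 -87.1]

[... 786 characters left out ...]
40.] [632.  121.9 107.1  43.4  -8.4]
side grey [576. 185.] [843.2 237.6 123.4  48.4  82.2]
side tray [455. 505.] [ 438.7 -299.   127.3   54.3   88.4]
side tray [519. 492.] [ 516.7 -301.3  127.3   73.3   88.2]
side tray [341. 203.] [405.2 295.9 116.6  80.2 -86.7]
side tray [387. 194.] [490.4 301.2 118.3  60.4 -87. ]
side tray [425. 187.] [566.2 306.1 118.9  60.3 -87.4]
wrist grey [ 54. 596.] [403.2 187.6 102.8   5.6  71.2]
wrist grey [312. 550.] [438.4 434.4 107.5  21.   71.6]
wrist grey [ 42. 487.] [292.2 238.9 116.2  86.  -22.7]
wrist tray [206. 532.] [386.9 349.   30.5  27.1 -19.3]
wrist tray [683. 450.] [451.3 767.9  80.5  15.7  -8.5]
wrist tray [107. 444.] [282.7 305.9  88.5  26.5 -43.9]
```

View pics/wrist0.png

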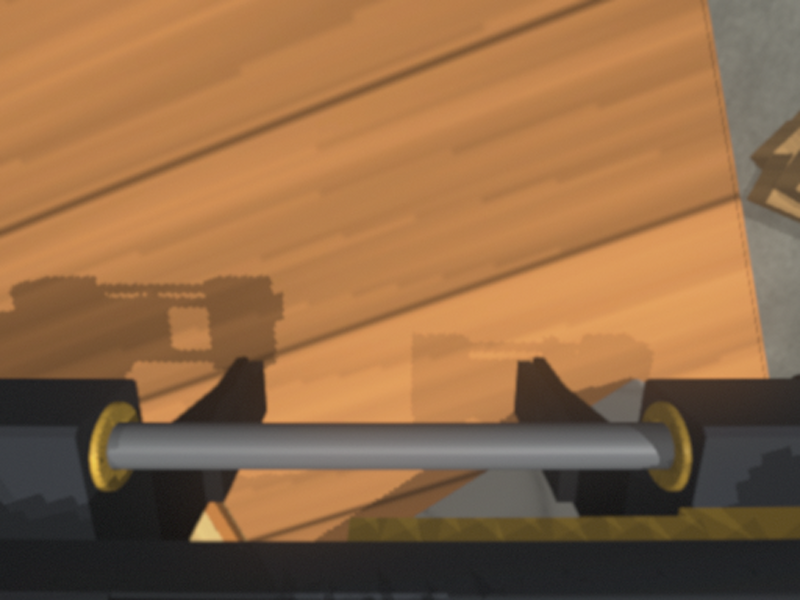

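Scene and side agree to about 4 mm, and the sizes and bay spacings match what was given (78, 86 and 76 mm). I'm moving towards the point chisel and will check it from the wrist camera.

drive_tool(series=[[[3.5,-4,0],1.2],[[3.5,-4,0],1.2],[[3.5,-4,0],1.2],[[3.5,-4,0],1.2],[[3.5,-4,0],1.2],[[3.5,-4,0],1.2],[[3.5,-4,0],1.2],[[3.5,-4,0],1.2],[[3.5,-4,0],1.2],[[3.5,-4,0],1.2]], hand=0, newtons=25)

```text
time: 1.4
ee_pos: [0.5621, 0.1868, 0.2305]
eef_rot: [0.067, 0.998, 0.0, -0.0]
ft_force: [0.2, 0.2, 0.6]
width: 0.087
grip_force: 0.0
```

drive_tool(series=[[[3.3,-3.1,0],0],[[3,-3,0],0],[[0,0,0],0],[[0,0,0],0],[[0,0,0],0],[[0,0,0],0],[[0,0,0],0],[[0,0,0],0],[[0,0,0],0],[[0,0,0],0]])

```text
time: 2.65
ee_pos: [0.6242, 0.1272, 0.2306]
eef_rot: [0.068, 0.998, 0.0, -0.0]
ft_force: [1.0, 0.6, 0.4]
width: 0.0867
grip_force: 0.0
```

```bash
cat > w.py <<'E'
import sys;from bench import r,vision;from h import *
s=r.read_state();c=vision.camera("wrist")
y=Ro.from_quat(s["eef_rot"]).as_matrix()[:,1]
print(s["time"],s["ee_pos"].round(4),"phi",np.degrees(np.arctan2(y[1],y[0])).round(1),s["width"].round(4),s["grip_force"],s["ft_force"].round(1))
for k,z in (("grey",.013),("tray",.004)):
  for x in blobs(c,k,150):
    q=rect(c,x,z,s); b=x.reshape(-1,2)
    if q[2]<200: print(k,(b.mean(0)*1.5625).round(),q,"EDGE" if b[:,1].max()>235 or b.min()<2 or b[:,0].max()>508 else "")
cv2.imwrite(sys.argv[1],cv2.resize(c["color"][:,:,::-1],(800,600),interpolation=cv2.INTER_CUBIC))
E
python3 w.py pics/w1.png
```

```text
Traceback (most recent call last):
  File "w.py", line 4, in <module>
    print(s["time"],s["ee_pos"].round(4),"phi",np.degrees(np.arctan2(y[1],y[0])).round(1),s["width"].round(4),s["grip_force"],s["ft_force"].round(1))
                                                                                          ^^^^^^^^^^^^^^^^
AttributeError: 'float' object has no attribute 'round'
```

```bash
sed -i 's/s\["width"\].round(4)/round(s["width"],4)/' w.py; python3 w.py pics/w1.png
```

```text
2.7 [0.6243 0.1272 0.2306] phi 82.2 0.0871 0.0 [ 0.7  0.3 -0.7]
grey [177. 596.] [ 910.  -110.2  119.5    5.6   82.7] EDGE
grey [ 54. 596.] [ 895.9 -224.6  102.8    5.6   83.1] EDGE
grey [304. 548.] [868.9  18.3 121.7  24.2  87.1] EDGE
grey [ 41. 493.] [ 776.6 -197.1  117.8   83.   -11.9] EDGE
grey [749. 461.] [839.7 406.4 100.1  90.8   1. ] EDGE
grey [116. 392.] [ 704.2 -103.8   29.    22.3   82.4] EDGE
grey [ 74. 317.] [ 635.9 -118.8   53.3   47.9  -86.6] 
grey [224. 318.] [654.7  -4.2  95.1  42.4 -18. ] EDGE
grey [394. 268.] [636.  130.1 109.1  22.6  -8.1] 
grey [119. 185.] [543.9 -56.4  29.5  21.9 -57.9] 
grey [276. 152.] [536.8  59.5  27.4  23.8   3. ] 
grey [354.  40.] [472.1 124.7  47.   39.6 -14.4] EDGE
grey [160.  17.] [445.2  -1.   64.8  26.1  81.8] EDGE
grey [18. 65.] [458.8 -95.5  77.7  38.6 -19.4] EDGE
tray [449. 503.] [848.8 150.1  92.6  11.   85.9] EDGE
tray [102. 446.] [ 752.5 -136.2   87.5   20.2  -27.6] EDGE
tray [632. 143.] [566.3 310.7 130.3  65.4 -86.5] 
tray [618.  39.] [491.5 306.3 132.1  61.8 -88. ] EDGE
```

View pics/w1.png

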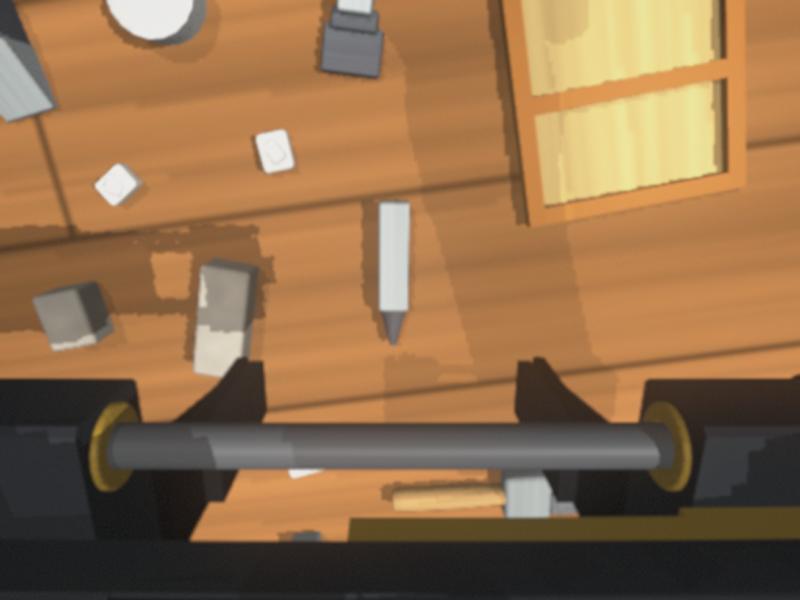

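The wrist view shows the point chisel at (394,268), point towards +x, midway between the fingers, and the stone chips well clear. Descending.

drive_tool(series=[[[0,-0.1,-4],0],[[0,0,-4],0],[[0,0,-4],0],[[0,0,-4],0],[[0,0,-3],0],[[0,0,-1.5],0],[[0,0,-0.7],0],[[0,0,0],0],[[0,0,0],0],[[0,0,0],0]])

```text
time: 4.0
ee_pos: [0.6248, 0.1264, 0.0195]
eef_rot: [0.068, 0.998, 0.0, 0.001]
ft_force: [0.4, -0.1, -0.2]
width: 0.0867
grip_force: 0.0
```

drive_tool(series=[[[0,0,0],0],[[0,0,0],0],[[0,0,0],0],[[0,0,0],0],[[0,0,0],0],[[0,0,0],0],[[0,0,0],0],[[0,0,0],0],[[0,0,0],0],[[0,0,0],0]], hand=0.9, newtons=30)

```text
time: 5.25
ee_pos: [0.6242, 0.1264, 0.0186]
eef_rot: [0.068, 0.998, 0.0, -0.0]
ft_force: [-0.4, 1.8, 0.2]
width: 0.0219
grip_force: 30.0
```

drive_tool(series=[[[0,0,4],0],[[0,0,5],-10],[[-2,-5,0],-10],[[-2,-5,0],-10],[[-2,-5,0],-10],[[-2,-5,0],-10],[[-2,-5,0],-10],[[-2,-5,0],-10],[[-2,-4,0],-10],[[-2,-4,0],-4]])

```text
time: 6.5
ee_pos: [0.4629, -0.2551, 0.1084]
eef_rot: [0.719, 0.695, -0.0, -0.0]
ft_force: [0.5, 0.1, -2.6]
width: 0.0215
grip_force: 30.0
```

drive_tool(series=[[[-2,-3.4,0],0],[[0,0,0],0],[[0,0,0],0],[[0,0,0],0],[[0,0,0],0],[[0,0,0],0],[[0,0,0],0],[[0,0,0],0],[[0,0,0],0],[[0,0,0],0]])

```text
time: 7.75
ee_pos: [0.4442, -0.2878, 0.1086]
eef_rot: [0.718, 0.696, 0.0, 0.0]
ft_force: [-0.1, -0.1, -3.4]
width: 0.0217
grip_force: 30.0
```

```bash
python3 w.py pics/w2.png
```

```text
7.75 [ 0.4442 -0.2878  0.1086] phi -1.8 0.0217 29.998829662799835 [-0.1 -0.1 -3.4]
grey [166. 451.] [ 309.7 -372.4  181.7   92.5    5.1] EDGE
grey [623. 445.] [ 582.7 -372.5  186.9   79.6   -2.1] EDGE
grey [391. 407.] [ 433.2 -339.5  152.3   99.6  -72.9] EDGE
tray [484. 448.] [ 496.8 -376.    56.2    5.7  -86.9] EDGE
tray [299. 448.] [ 389.4 -372.2   55.1    5.    83.3] EDGE
tray [526. 295.] [ 517.6 -291.9  112.1   76.1   88.1] EDGE
tray [381. 282.] [ 438.7 -278.8   90.8   56.3   88.7] EDGE
tray [149.  13.] [ 339.1 -146.7   50.2   14.9   -2.3] EDGE
```

View pics/w2.png

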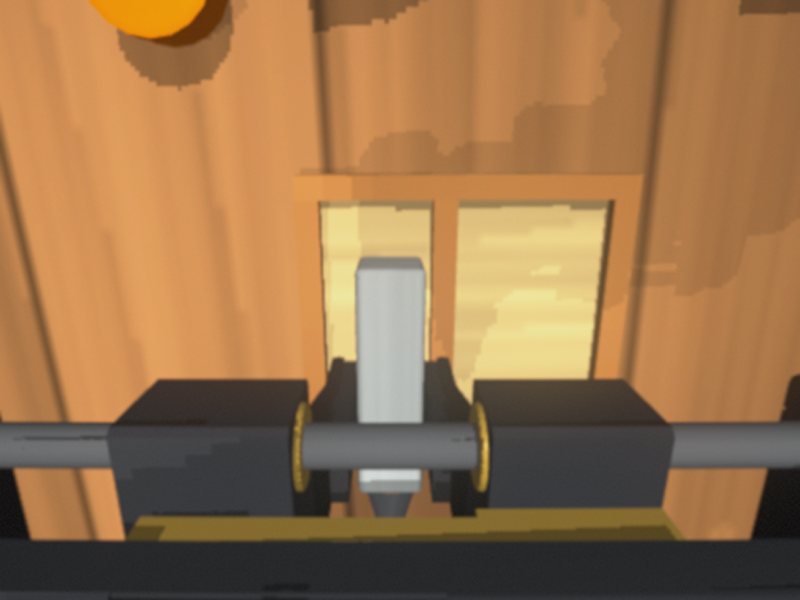

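The held chisel at (390,330) points -y, and both bays sit where I measured them (438.7 and 517.6). I shift -5 mm in x and lower it.

drive_tool(series=[[[-0.5,0,-2.5],0],[[0,0,-2.5],0],[[0,0,-2],0],[[0,0,-1],0],[[0,0,-0.5],0],[[0,0,0],0],[[0,0,0],0],[[0,0,0],0],[[0,0,0],0],[[0,0,0],0]])

```text
time: 9.05
ee_pos: [0.4393, -0.2878, 0.0237]
eef_rot: [0.718, 0.696, 0.0, 0.0]
ft_force: [0.9, 0.5, -3.3]
width: 0.0218
grip_force: 30.0
```

drive_tool(series=[[[0,0,0],0],[[0,0,0],0],[[0,0,0],0],[[0,0,0],0],[[0,0,1],0],[[0,0,3],0],[[0,0,5],0],[[0,4,3],-10],[[0,5,3],-10],[[0,5,0],-10]], hand=0.5)

```text
time: 10.3
ee_pos: [0.4413, -0.1671, 0.1675]
eef_rot: [0.856, 0.517, 0.002, 0.001]
ft_force: [-0.2, 0.7, -0.7]
width: 0.0432
grip_force: 0.0
```

drive_tool(series=[[[0,1,0],-10],[[0,1,0],-10],[[0,1.2,0],-10],[[0,0,0],-10],[[0,0,0],-10],[[0,0,0],-8],[[0,0,0],0],[[0,0,0],0],[[0,0,0],0],[[0,0,0],0]], hand=0.1)

```text
time: 11.55
ee_pos: [0.4404, -0.1357, 0.1652]
eef_rot: [0.999, 0.041, 0.0, -0.0]
ft_force: [-0.2, 1.0, -0.4]
width: 0.0784
grip_force: 0.0
```

```bash
python3 w.py pics/w3.png
```

```text
11.55 [ 0.4404 -0.1357  0.1652] phi -85.4 0.0784 0.0 [-0.2  1.  -0.4]
grey [116. 596.] [178.5  54.  182.4   6.3 -84.5] EDGE
grey [ 51. 490.] [275.9  89.2  95.   83.5   2.1] EDGE
grey [732. 443.] [ 342.7 -366.6  133.8   97.2  -85.5] EDGE
grey [123. 390.] [350.8  34.9  41.8  18.3 -88.3] EDGE
grey [644. 309.] [ 436.8 -300.   115.    26.5   88.4] 
grey [165. 285.] [426.9   3.8  68.5  59.4 -63.8] 
grey [357. 268.] [ 446.6 -113.8   82.1   39.1    5.8] 
grey [  5. 197.] [474.5  97.4  28.7   7.4  -7.4] EDGE
grey [273.  99.] [541.6 -61.1  27.4  21.4 -59.4] 
grey [70. 96.] [534.5  53.6  27.3  26.4   4. ] 
tray [653. 443.] [ 336.9 -329.6   69.9   17.    29.5] EDGE
tray [374. 410.] [ 351.2 -131.9   56.3   25.   -85.3] EDGE
tray [641. 307.] [ 436.  -300.2  129.5   55.6   88.5] 
tray [674. 180.] [ 514.7 -302.4  129.6   76.7   88.5] EDGE
```

View pics/w3.png

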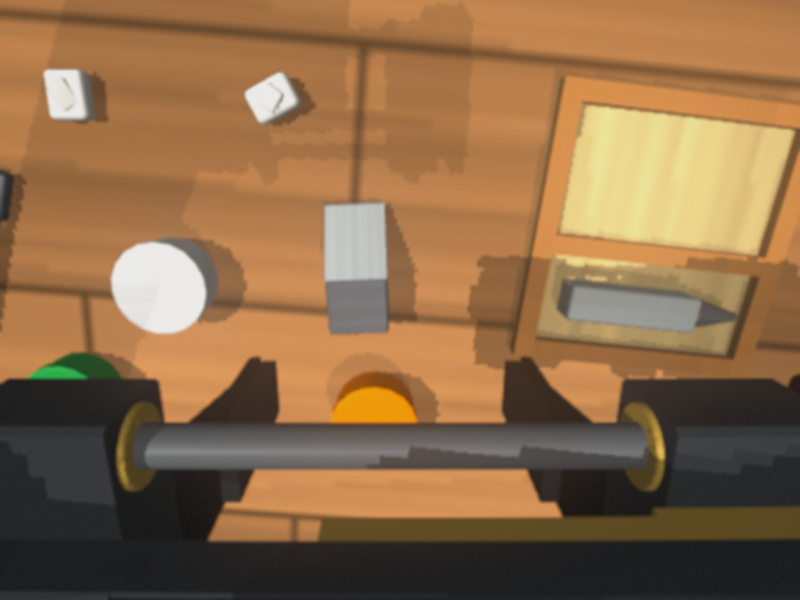

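The point chisel (650,305) lies in the narrow bay with its point clear of the batten. The wedge is at (357,268), dark thick end towards -x, about 5.8° off x. I'm casting its ends at their own heights.

Run:
```python
from bench import r,vision;from h import *
s=r.read_state();c=vision.camera("wrist")
print(cast(c,np.array([[355,203]])/1.5625,.004,s),cast(c,np.array([[359,332],[357,280]])/1.5625,.03,s),proj(c,[.44,-.1357,.03],s)*1.5625,s["ee_pos"])
```

```text
[[ 0.4870058  -0.10989363]] [[ 0.41336008 -0.11856609]
 [ 0.44542617 -0.11535689]] [[390.96367865 291.6535698 ]] [ 0.44039004 -0.13565366  0.16519604]
```

drive_tool(series=[[[0,1,0],1],[[0,1,-3],0],[[0,0,-4],0],[[0,0,-4],0],[[0,0,-2.6],0],[[0,0,-1],0],[[0,0,0],0],[[0,0,0],0],[[0,0,0],0],[[0,0,0],0]], hand=0)

```text
time: 12.9
ee_pos: [0.4408, -0.1156, 0.0197]
eef_rot: [0.999, 0.049, 0.001, -0.0]
ft_force: [0.3, -0.3, -0.9]
width: 0.087
grip_force: 0.0
```

drive_tool(series=[[[0,0,0],0],[[0,0,0],0],[[0,0,0],0],[[0,0,0],0],[[0,0,0],0],[[0,0,0],0],[[0,0,0],0],[[0,0,0],0],[[0,0,0],0],[[0,0,0],0]], hand=0.8, newtons=30)

```text
time: 14.15
ee_pos: [0.4404, -0.1156, 0.0191]
eef_rot: [0.999, 0.049, 0.0, -0.0]
ft_force: [0.3, 0.2, -0.1]
width: 0.0362
grip_force: 29.8
```

drive_tool(series=[[[0,0,3],0],[[0,0,5],10],[[1,-1,1],10],[[1,-2,0],10],[[1,-2.5,0],10],[[1,-3,0],10],[[1,-3,0],10],[[1,-3,0],10],[[1,-3,0],10],[[0.7,-2,0],2.8]])

```text
time: 15.4
ee_pos: [0.5169, -0.312, 0.1084]
eef_rot: [0.716, 0.698, -0.0, -0.001]
ft_force: [0.1, 0.4, -3.3]
width: 0.0362
grip_force: 29.8
```

drive_tool(series=[[[0,0,0],0],[[0,0,0],0],[[0,0,0],0],[[0,0,0],0],[[0,0,0],0],[[0,0,0],0],[[0,0,0],0],[[0,0,0],0],[[0,0,0],0],[[0,0,0],0]])

```text
time: 16.65
ee_pos: [0.5174, -0.3107, 0.1092]
eef_rot: [0.717, 0.697, 0.0, -0.0]
ft_force: [-0.4, 0.2, -3.8]
width: 0.036
grip_force: 29.8
```

```bash
python3 w.py pics/w4.png
```

```text
16.65 [ 0.5174 -0.3107  0.1092] phi -1.6 0.036 29.81135442852974 [-0.4  0.2 -3.8]
grey [651. 445.] [ 666.8 -395.5  166.1   80.1   -1.8] EDGE
grey [391. 397.] [ 517.4 -352.7  147.9  147.6   -1.6] EDGE
tray [528. 449.] [ 595.5 -399.7   56.5    7.2  -85.3] EDGE
tray [256. 448.] [ 437.7 -394.8   55.6    6.6   81.2] EDGE
tray [387. 255.] [ 516.5 -288.9  108.3   76.7   88.4] 
tray [234. 271.] [ 437.3 -298.6  132.3   55.7   88.8] EDGE
```

View pics/w4.png

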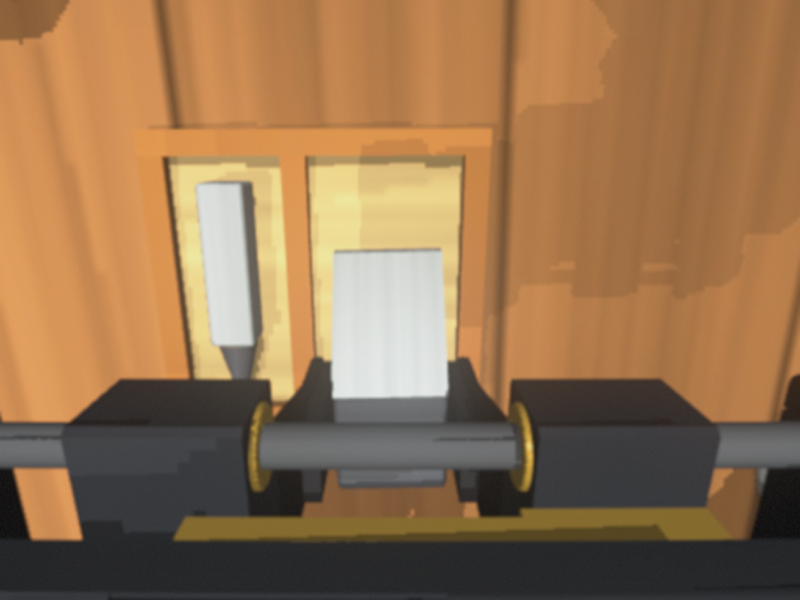

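drive_tool(series=[[[0,0,-2.5],0],[[0,0,-2.5],0],[[0,0,-2],0],[[0,0,-1],0],[[0,0,-0.5],0],[[0,0,0],0],[[0,0,0],0],[[0,0,0],0],[[0,0,0],0],[[0,0,0],0]])

```text
time: 17.95
ee_pos: [0.5174, -0.3106, 0.0243]
eef_rot: [0.717, 0.697, 0.0, -0.0]
ft_force: [-0.1, 1.1, -2.9]
width: 0.0361
grip_force: 29.8
```

drive_tool(series=[[[0,0,0],0],[[0,0,0],0],[[0,0,0],0],[[0,0,0],0],[[0,0,1],0],[[0,0,3],0],[[0,0,5],0],[[-1,5,3],10],[[-1,5,3],10],[[-1,5,0],10]], hand=0.4)

```text
time: 19.2
ee_pos: [0.4883, -0.1598, 0.1773]
eef_rot: [0.51, 0.86, 0.001, 0.002]
ft_force: [0.7, 0.9, -1.3]
width: 0.0526
grip_force: 0.0
```

drive_tool(series=[[[-1,5,0],10],[[-1,5,0],10],[[-1,4,0],10],[[-1,2,0],10],[[-1,0,0],10],[[0,0,0],10],[[0,0,0],2],[[0,0,0],0],[[0,0,0],0],[[0,0,0],0]], hand=0)

```text
time: 20.45
ee_pos: [0.4374, -0.0007, 0.1742]
eef_rot: [-0.003, 1.0, -0.0, -0.0]
ft_force: [0.7, 0.3, -0.4]
width: 0.087
grip_force: 0.0
```

```bash
python3 w.py pics/w5.png
```

```text
20.45 [ 0.4374 -0.0007  0.1742] phi 90.3 0.087 0.0 [ 0.7  0.3 -0.4]
grey [194. 596.] [ 693.7 -152.2  129.6    4.8  -89.2] EDGE
grey [ 54. 596.] [ 695.7 -264.    87.3    4.8  -88.8] EDGE
grey [400. 510.] [610.    8.8  35.8  16.4 -89.7] EDGE
grey [ 41. 489.] [ 592.9 -256.1   95.9   71.7   -1.5] EDGE
grey [750. 461.] [572.7 260.6  86.6  72.7  90. ] EDGE
grey [102. 389.] [ 518.6 -194.8   32.2   15.3  -89.5] EDGE
grey [  9. 284.] [ 443.5 -244.2   28.1   14.1  -12. ] EDGE
grey [395. 273.] [4.341e+02 3.300e+00 5.990e+01 5.950e+01 3.000e-01] 
grey [597. 283.] [439.  130.5 108.6  40.5 -14.4] 
tray [ 23. 359.] [ 498.2 -254.    33.    30.3  -89.6] EDGE
tray [772. 349.] [487.6 264.8  48.   41.    3.1] EDGE
tray [ 18. 282.] [ 441.4 -249.7   54.7   26.3   -1.1] EDGE
tray [781. 235.] [407.6 254.3  83.5  30.1   4. ] EDGE
tray [159. 131.] [ 349.2 -140.5   59.    57.    -5.3]
```

View pics/w5.png

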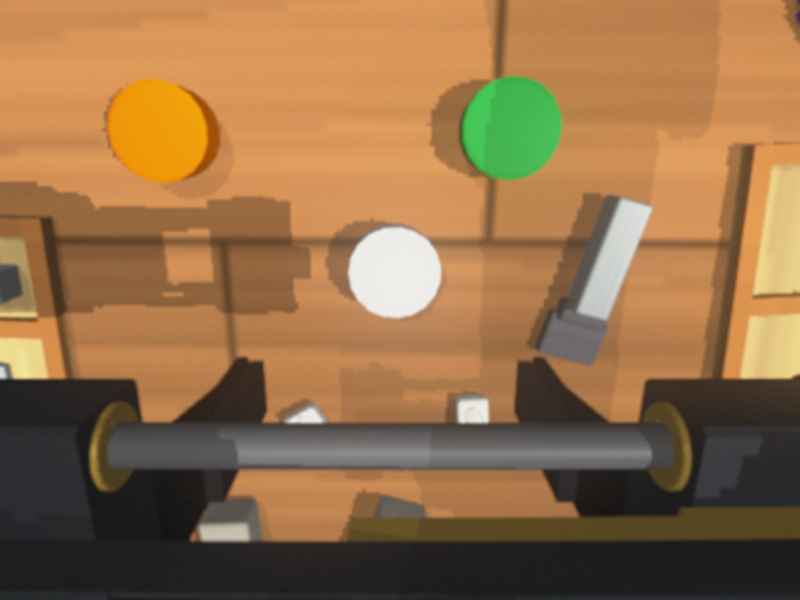

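Close up, the three tins are orange (163,130), green (512,128) and plain bare metal (395,273). The bare metal one is the aluminium tin. The steel broad chisel is at (597,283).

drive_tool(series=[[[-0.4,0.2,-3],0],[[0,0,-4],0],[[0,0,-4],0],[[0,0,-3],0],[[0,0,-1.5],0],[[0,0,0],0],[[0,0,0],0],[[0,0,0],0],[[0,0,0],0],[[0,0,0],0]])

```text
time: 21.75
ee_pos: [0.4335, 0.0014, 0.0194]
eef_rot: [-0.003, 1.0, -0.0, -0.0]
ft_force: [-0.7, -0.2, 0.1]
width: 0.087
grip_force: 0.0
```

drive_tool(series=[[[0,0,0],0],[[0,0,0],0],[[0,0,0],0],[[0,0,0],0],[[0,0,0],0],[[0,0,0],0],[[0,0,0],0],[[0,0,0],0],[[0,0,0],0],[[0,0,0],0]], hand=0.6, newtons=20)

```text
time: 23.0
ee_pos: [0.4334, 0.0014, 0.0192]
eef_rot: [-0.003, 1.0, -0.0, -0.0]
ft_force: [0.1, 0.0, -0.7]
width: 0.055
grip_force: 20.0
```

drive_tool(series=[[[0,0,3],0],[[0,0,5],0],[[0,2,1],0],[[-0.4,4,0],1],[[-0.4,5,0],1],[[-0.4,5,0],1],[[-0.5,5,0],0],[[-0.5,5,0],0],[[-0.5,3.6,0],0],[[0,0,0],0]])

```text
time: 24.25
ee_pos: [0.4052, 0.3001, 0.1089]
eef_rot: [-0.032, 0.999, 0.0, -0.001]
ft_force: [0.7, -1.0, -2.1]
width: 0.055
grip_force: 20.0
```

drive_tool(series=[[[0,0,0],0],[[0,0,0],0],[[0,0,0],0],[[0,0,0],0],[[0,0,-1],0],[[0,0,-1],0],[[0,0,0],0],[[0,0,0],0],[[0,0,0],0],[[0,0,0],0]])

```text
time: 25.5
ee_pos: [0.4065, 0.2975, 0.0894]
eef_rot: [-0.03, 1.0, -0.0, -0.0]
ft_force: [-0.0, -0.8, -1.9]
width: 0.0553
grip_force: 20.0
```

```bash
python3 w.py pics/w6.png
```

```text
25.5 [0.4065 0.2975 0.0894] phi 93.4 0.0553 19.999876630099607 [-0.  -0.8 -1.9]
grey [652. 597.] [564.8 458.8 172.5   2.6 -87.4] EDGE
grey [ 96. 484.] [508.4 146.9  97.9  68.  -86.1] EDGE
grey [691. 456.] [472.9 462.6 111.7  61.1 -85.8] EDGE
grey [188. 394.] [453.2 199.6  32.1  17.3 -86.5] EDGE
grey [393. 423.] [451.4 301.7 196.2 114.4 -87.1] EDGE
grey [ 52. 334.] [430.5 134.9  97.3  33.  -15.6] EDGE
tray [391. 494.] [508.9 305.  132.   28.5 -86.7] EDGE
tray [587. 452.] [477.5 408.1  48.7   6.8   9.6] EDGE
tray [391. 294.] [404.6 298.8 132.9  83.1 -86.4] EDGE
```

View pics/w6.png

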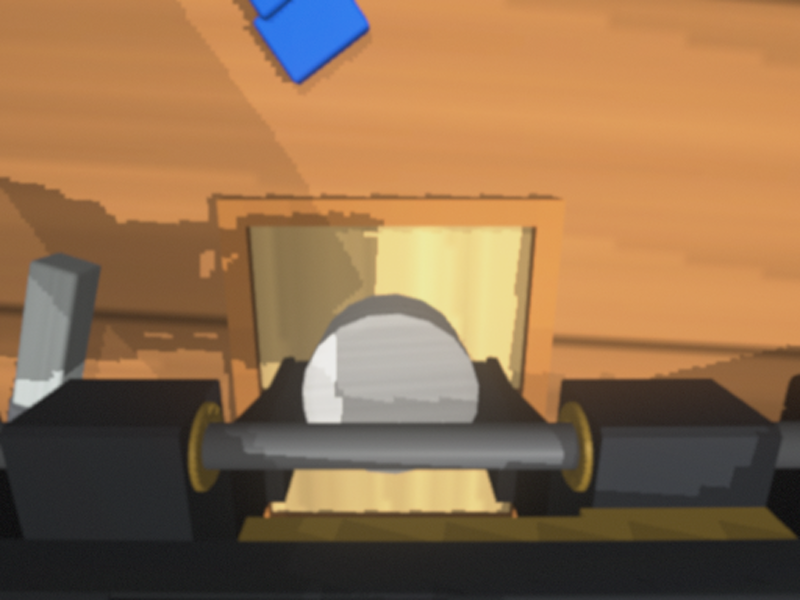

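The tin (390,380) hangs over the widest bay, whose floor spans (250–530, 228+) and is centred at (405,299). Lowering.

drive_tool(series=[[[-0.1,0.1,-2.5],0],[[0,0,-2],0],[[0,0,-1.4],0],[[0,0,-0.6],0],[[0,0,0],0],[[0,0,0],0],[[0,0,0],0],[[0,0,0],0],[[0,0,0],0],[[0,0,0],0]])

```text
time: 26.8
ee_pos: [0.4054, 0.2984, 0.0242]
eef_rot: [-0.03, 1.0, -0.0, -0.0]
ft_force: [0.0, 0.5, -1.2]
width: 0.0551
grip_force: 20.0
```

drive_tool(series=[[[0,0,0],0],[[0,0,0],0],[[0,0,0],0],[[0,0,0],0],[[0,0,1],0],[[0,0,3],0],[[0,0,5],0],[[0,-4,4],-5],[[0.5,-5,2],-5],[[0.5,-5,0],-5]], hand=0.1)

```text
time: 28.05
ee_pos: [0.4163, 0.1574, 0.1767]
eef_rot: [0.102, 0.995, 0.001, 0.001]
ft_force: [-0.1, 0.1, -0.3]
width: 0.078
grip_force: 0.0
```

drive_tool(series=[[[1.2,-2.8,0],-2.7],[[0,0,0],0],[[0,0,0],0],[[0,0,0],0],[[0,0,0],0],[[0,0,0],0],[[0,0,0],0],[[0,0,0],0],[[0,0,0],0],[[0,0,0],0]])

```text
time: 29.3
ee_pos: [0.4274, 0.1303, 0.1742]
eef_rot: [0.125, 0.992, -0.0, -0.0]
ft_force: [-0.5, -0.1, -0.8]
width: 0.0787
grip_force: 0.0
```

```bash
python3 w.py pics/w7.png
```

```text
29.3 [0.4274 0.1303 0.1742] phi 75.7 0.0787 0.0 [-0.5 -0.1 -0.8]
grey [ 49. 492.] [ 515.3 -143.2   96.8   85.7  -17.7] EDGE
grey [737. 457.] [621.1 338.1 101.7  83.6  81.2] EDGE
grey [143. 393.] [463.9 -51.9  20.9  16.5  75.9] EDGE
grey [397. 297.] [439.3 132.3 108.2  38.8 -14.3] EDGE
grey [660. 173.] [405.4 304.6  69.4  59.7  76. ] 
tray [131. 443.] [503.3 -82.4  72.5  20.2 -40.5] EDGE
tray [606. 404.] [556.4 255.   30.6  24.1  -6.8] EDGE
tray [715. 368.] [541.2 332.1  96.5  28.   75.5] EDGE
tray [669. 302.] [492.3 305.7 131.1  63.4 -86.8] EDGE
tray [647. 171.] [405.  300.3 130.7  85.2 -86.7]
```

View pics/w7.png

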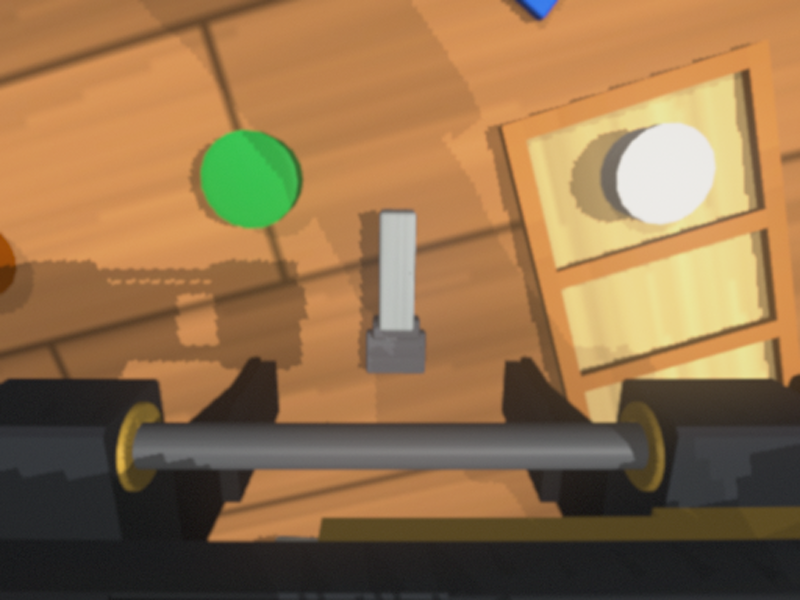

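The tin sits flat in the widest bay (665,173). The steel broad chisel (397,290), blade towards +x, is midway between the fingers. Descending.

drive_tool(series=[[[0,0.2,-3],0],[[0,0,-4],0],[[0,0,-4],0],[[0,0,-3],0],[[0,0,-1.5],0],[[0,0,0],0],[[0,0,0],0],[[0,0,0],0],[[0,0,0],0],[[0,0,0],0]])

```text
time: 30.6
ee_pos: [0.4276, 0.1325, 0.0195]
eef_rot: [0.125, 0.992, 0.0, -0.0]
ft_force: [-0.3, -0.2, 0.4]
width: 0.0784
grip_force: 0.0
```

drive_tool(series=[[[0,0,0],0],[[0,0,0],0],[[0,0,0],0],[[0,0,0],0],[[0,0,0],0],[[0,0,0],0],[[0,0,0],0],[[0,0,0],0],[[0,0,0],0],[[0,0,0],0]], hand=0.9, newtons=30)

```text
time: 31.85
ee_pos: [0.4274, 0.1324, 0.0192]
eef_rot: [0.125, 0.992, -0.0, -0.0]
ft_force: [0.4, 0.5, -0.6]
width: 0.0214
grip_force: 30.0
```

drive_tool(series=[[[0,0,3],0],[[0,0,5],-10],[[0.7,1,2],-10],[[0.8,2,0],-10],[[0.8,3,0],-10],[[0.8,3,0],-10],[[0.8,3,0],-10],[[0.8,3,0],-10],[[0.8,2,0],-2.4],[[0.8,1.4,0],0]])

```text
time: 33.1
ee_pos: [0.49, 0.3172, 0.1185]
eef_rot: [0.686, 0.727, -0.001, -0.0]
ft_force: [0.9, -0.5, -1.5]
width: 0.0214
grip_force: 30.0
```

drive_tool(series=[[[0,0,0],0],[[0,0,0],0],[[0,0,0],0],[[0,0,0],0],[[0,0,0],0],[[0,0,0],0],[[0,0,0],0],[[0,0,0],0],[[0,0,0],0],[[0,0,0],0]])

```text
time: 34.35
ee_pos: [0.4904, 0.3164, 0.1192]
eef_rot: [0.686, 0.727, 0.0, -0.0]
ft_force: [-0.5, -0.3, -2.3]
width: 0.0217
grip_force: 30.0
```

```bash
python3 w.py pics/w8.png
```

```text
34.35 [0.4904 0.3164 0.1192] phi 3.3 0.0217 29.992103576660156 [-0.5 -0.3 -2.3]
grey [623. 445.] [641.8 237.9 195.2  82.9   3. ] EDGE
grey [174. 423.] [374.3 220.8 198.1 145.5  37.4] EDGE
grey [392. 401.] [494.9 260.8 158.2 104.  -86.7] EDGE
tray [484. 446.] [552.8 227.7  56.2   4.6 -80.8] EDGE
tray [299. 448.] [441.3 220.   58.4   6.3  89.4] EDGE
tray [523. 300.] [566.5 314.4 113.9  63.6 -86.6] EDGE
tray [387. 283.] [488.4 322.7  88.3  64.6 -86.8] 
tray [236. 282.] [401.8 312.8  98.   84.3 -86.6] EDGE
```

View pics/w8.png

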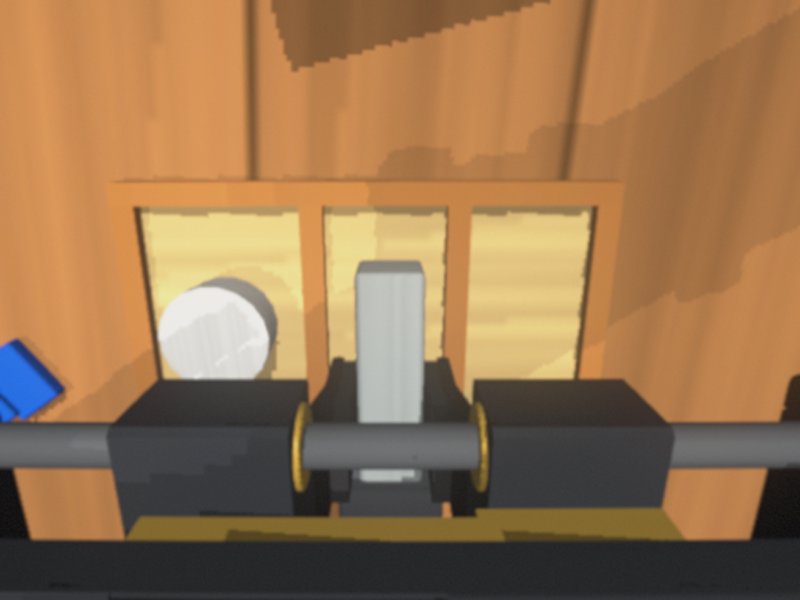

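The far batten puts the bay centre at y ≈ 301, with the tin and the empty end bay alongside. I'm checking the held chisel's back end at (390,272).

Run:
```python
from bench import r,vision;from h import *
s=r.read_state();c=vision.camera("wrist")
print(cast(c,np.array([[390,272]])/1.5625,.122,s),cast(c,np.array([[390,262]])/1.5625,.100,s),cast(c,np.array([[385,207]])/1.5625,.008,s))
```

```text
[[0.48842428 0.35974412]] [[0.48850413 0.35821473]] [[0.48536308 0.3674917 ]]
```

drive_tool(series=[[[0,-0.2,-3],0],[[0,0,-3],0],[[0,0,-2],0],[[0,0,-1],0],[[0,0,-0.5],0],[[0,0,0],0],[[0,0,0],0],[[0,0,0],0],[[0,0,0],0],[[0,0,0],0]])

```text
time: 35.7
ee_pos: [0.4904, 0.3144, 0.0243]
eef_rot: [0.686, 0.727, 0.0, -0.0]
ft_force: [-0.4, 0.1, -2.5]
width: 0.0217
grip_force: 30.0
```

drive_tool(series=[[[0,0,0],0],[[0,0,0],0],[[0,0,0],0],[[0,0,0],0],[[0,0,1],0],[[0,0,3],0],[[0,0,5],0],[[1,-4,4],10],[[2,-5,2],10],[[2,-5,0],10]], hand=0.5)

```text
time: 36.95
ee_pos: [0.5419, 0.1733, 0.1773]
eef_rot: [0.472, 0.882, 0.002, 0.001]
ft_force: [1.3, -0.3, -0.5]
width: 0.0438
grip_force: 0.0
```

drive_tool(series=[[[2,-5,0],10],[[2,-5,0],10],[[3,-4,0],10],[[3,-3,0],8.7],[[1.4,-1,0],0],[[0,0,0],0],[[0,0,0],0],[[0,0,0],0],[[0,0,0],0],[[0,0,0],0]], hand=0)

```text
time: 38.2
ee_pos: [0.6543, -0.0053, 0.1744]
eef_rot: [0.156, 0.988, -0.0, -0.0]
ft_force: [-0.1, -0.1, -0.1]
width: 0.0871
grip_force: 0.0
```

```bash
python3 w.py pics/w9.png
```

```text
38.2 [ 0.6543 -0.0053  0.1744] phi 72.0 0.0871 0.0 [-0.1 -0.1 -0.1]
grey [ 54. 596.] [ 816.8 -336.2   87.6    4.8   72.9] EDGE
grey [330. 554.] [ 848.2 -114.7  154.8   25.7   72.8] EDGE
grey [ 43. 485.] [ 722.  -296.2  101.2   72.3  -21.6] EDGE
grey [744. 459.] [864.1 197.4  88.8  77.4  -7. ] EDGE
grey [124. 394.] [ 674.7 -202.4   19.4   18.8   60.9] EDGE
grey [212. 304.] [ 636.  -118.5   47.7   46.4    3. ] 
grey [393. 276.] [655.2  -2.5  91.9  37.7 -18.3] 
grey [245. 133.] [544.  -58.3  27.4  21.8 -58.7] 
grey [431.  54.] [537.3  57.7  27.5  22.7   3.6] 
tray [105. 445.] [ 710.4 -240.6   75.    19.8  -42.8] EDGE
tray [783.  26.] [584.2 256.9  33.9  19.7  -5.9] EDGE
```

View pics/w9.png

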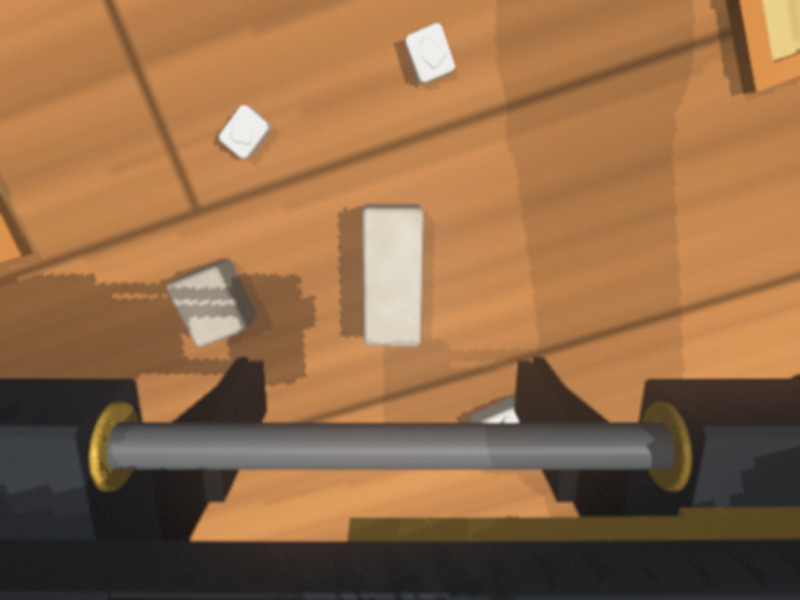

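The long block (393,276), 92x38 mm in the mask and at (655,-3), is midway between the fingers; the short block (212,304) is well clear. Descending.

drive_tool(series=[[[0,0.1,-3],0],[[0,0,-4],0],[[0,0,-4],0],[[0,0,-3],0],[[0,0,-1.5],0],[[0,0,0],0],[[0,0,0],0],[[0,0,0],0],[[0,0,0],0],[[0,0,0],0]])

```text
time: 39.5
ee_pos: [0.6546, -0.0047, 0.0196]
eef_rot: [0.157, 0.988, -0.0, -0.0]
ft_force: [1.3, -0.5, -1.6]
width: 0.087
grip_force: 0.0
```

drive_tool(series=[[[0,0,0],0],[[0,0,0],0],[[0,0,0],0],[[0,0,0],0],[[0,0,0],0],[[0,0,0],0],[[0,0,0],0],[[0,0,0],0],[[0,0,0],0],[[0,0,0],0]], hand=0.8, newtons=30)

```text
time: 40.75
ee_pos: [0.6544, -0.0046, 0.0192]
eef_rot: [0.156, 0.988, -0.0, -0.0]
ft_force: [-0.3, 0.4, 0.8]
width: 0.0359
grip_force: 30.0
```

drive_tool(series=[[[0,0,3],0],[[0,0,5],0],[[0,3,2],-10],[[-1,4,0],-10],[[-1.3,4,0],-10],[[-1.3,4,0],-10],[[-1.3,4,0],-10],[[-1.3,4,0],-10],[[-1.3,4,0],-8.7],[[-1.3,4,0],0]])

```text
time: 42.0
ee_pos: [0.5655, 0.3065, 0.1188]
eef_rot: [0.687, 0.726, -0.0, -0.0]
ft_force: [0.8, 0.4, -2.2]
width: 0.0356
grip_force: 30.0
```

drive_tool(series=[[[0,0,0],0],[[0,0,0],0],[[0,0,0],0],[[0,0,0],0],[[0,0,0],0],[[0,0,0],0],[[0,0,0],0],[[0,0,0],0],[[0,0,0],0],[[0,0,0],0]])

```text
time: 43.25
ee_pos: [0.5664, 0.3054, 0.1192]
eef_rot: [0.686, 0.727, 0.0, -0.0]
ft_force: [-0.6, -0.4, -2.2]
width: 0.0359
grip_force: 30.0
```

```bash
python3 w.py pics/w10.png
```

```text
43.25 [0.5664 0.3054 0.1192] phi 3.3 0.0359 29.99593824148178 [-0.6 -0.4 -2.2]
grey [646. 445.] [728.9 227.5 173.   82.9   3. ] EDGE
grey [392. 407.] [570.6 253.9 161.7 153.7 -86.7] EDGE
grey [ 72. 305.] [397.5 293.1  74.4  61.1  14.1] 
tray [527. 449.] [654.7 217.   58.6   7.1 -81.4] EDGE
tray [256. 449.] [491.6 207.7  58.8   7.8  87.1] EDGE
tray [248. 279.] [488.6 301.2 131.5  64.1 -86.5] EDGE
tray [ 92. 287.] [400.9 296.7 131.1  82.1 -86.4] EDGE
tray [379. 226.] [563.6 339.2  65.1  64.3 -86.7]
```

View pics/w10.png

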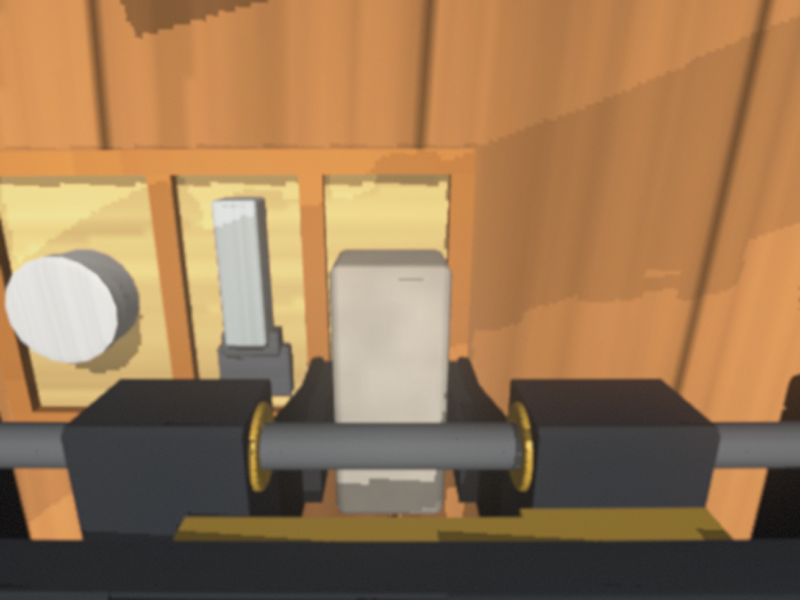

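The broad chisel (240,280) and tin (70,305) are in their bays, and the block is centred over the end bay. Lowering.

drive_tool(series=[[[0,0,-3],0],[[0,0,-3],0],[[0,0,-2],0],[[0,0,-1],0],[[0,0,-0.5],0],[[0,0,0],0],[[0,0,0],0],[[0,0,0],0],[[0,0,0],0],[[0,0,0],0]])

```text
time: 44.55
ee_pos: [0.5664, 0.3054, 0.0243]
eef_rot: [0.686, 0.727, 0.0, -0.0]
ft_force: [0.3, -0.6, -2.3]
width: 0.0359
grip_force: 30.0
```

drive_tool(series=[[[0,0,0],0],[[0,0,0],0],[[0,0,0],0],[[0,0,0],0],[[0,0,1],0],[[0,0,3],0],[[0,0,5],0],[[0,-4,4],0],[[-1,-5,2],0],[[-1,-5,0],0]], hand=0.4)

```text
time: 45.8
ee_pos: [0.5472, 0.164, 0.177]
eef_rot: [0.687, 0.727, 0.002, 0.0]
ft_force: [1.3, 0.2, 0.7]
width: 0.0523
grip_force: 0.0
```

drive_tool(series=[[[-2,-5,0],0],[[-1,-4,0],0],[[0,0,0],0],[[0,0,0],0],[[0,0,0],0],[[0,0,0],0],[[0,0,0],0],[[0,0,0],0],[[0,0,0],0],[[0,0,0],0]])

```text
time: 47.05
ee_pos: [0.5164, 0.0753, 0.1742]
eef_rot: [0.687, 0.727, 0.0, -0.0]
ft_force: [0.2, 0.8, 0.1]
width: 0.052
grip_force: 0.0
```

```bash
cat > f.py <<'E'
from bench import r,vision;from h import *
print(r.read_state()["ee_pos"])
c1=vision.camera("scene");c2=vision.camera("side")
for n,c in (("scene",c1),("side",c2)):
  for x in blobs(c):
    q=rect(c,x,.017)
    if q[2]<150 and 380<q[0]<680 and abs(q[1])<400: print(n,q)
a=cv2.resize(c1["color"][60:340,120:410],(400,386),interpolation=cv2.INTER_CUBIC)
b=c2["color"][90:190,180:310];b=cv2.resize(b,(400,308),interpolation=cv2.INTER_CUBIC)
t=c2["color"][260:375,250:385];t=cv2.resize(t,(400,308),interpolation=cv2.INTER_CUBIC)
s3=cv2.resize(c1["color"][95:180,280:400],(400,283),interpolation=cv2.INTER_CUBIC)
s2=cv2.resize(c1["color"][230:330,135:245],(400,308),interpolation=cv2.INTER_CUBIC)
top=np.hstack([b,t]);bot=np.hstack([np.vstack([s3,np.zeros((9,400,3),np.uint8)]),s2[:292]])
cv2.imwrite("pics/final.png",np.vstack([top,bot])[:,:,::-1])
E
python3 f.py
```

```text
[0.5164051  0.07532076 0.17418148]
scene [ 520.4 -303.9   73.1   46.3   87.6]
scene [ 636.6 -118.9   48.6   43.2    2.5]
scene [ 444.3 -297.6  109.1   30.8   88. ]
scene [549.9 -66.2  28.6  20.  -48.7]
scene [544.2  48.9  27.2  26.2   7.6]
scene [570.1 308.1 107.   41.7 -86.5]
scene [495.4 290.  130.6  75.5  69.2]
scene [413.3 313.3  45.6  29.  -66.8]
side [ 519.  -303.1   65.5   45.6   89.8]
side [ 439.4 -298.8  113.2   25.4   88.1]
side [ 632.2 -121.5   56.2   51.6    3.1]
side [538.7 -71.5  29.5  25.8 -60.8]
side [531.7  42.3  27.8  27.1  76.9]
side [401.6 293.9  84.9  55.5  76.8]
side [495.2 295.6 127.8  40.1  87. ]
side [577.8 298.3 110.5  32.   74.9]
```

View pics/final.png

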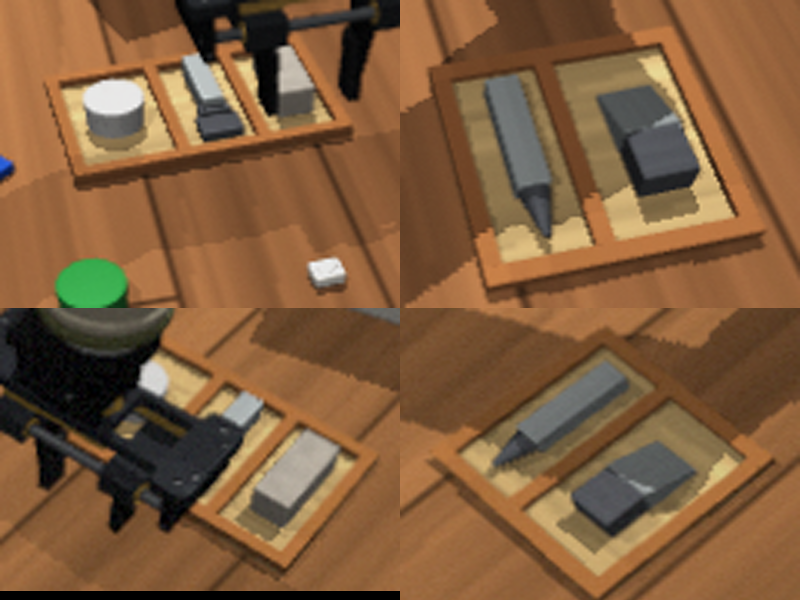

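Both kits are in place, flat and clear of the battens. The point chisel and wedge are in tray2; the tin, broad chisel and long block are in tray3. The short block has not moved, at (635,-119), and the arm is clear, so I'm handing in.

```bash
python3 -c "from bench import r; print(r.close_job())"
```

```text
the job is handed in; nothing more can be done
None
```

The job is handed in after about 47 s of the 120 s: both kits are in their trays in the order asked, each item looked flat and clear of the battens in the last pictures, and the short block and look-alikes were left where they lay.

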